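# Put the approved printing block away and shut the drawer

## Task

In the print studio, put the approved printing block, the one with the green tag, into the open drawer of the blue chest: lay it flat on the drawer's floor with its tag still facing up, without dropping it in. Then push the drawer fully shut without slamming it. Leave the red-tagged block, the ink can, the brayer and the ink knife where they are.

Things in the scene. Friction and masses are not known exactly. Their poses are not given: they have to be found in the camera images.
- block_green: The approved block: a flat wooden printing block with a grey lino top, 100 (its x) x 56 (its y) x 28 mm high, about 0.18 kg (0.13 to 0.25), with a green square tag (42 x 40 mm) on top near its +x end and dark carved lines on the other half. It lies flat on the table, tag up. Origin: centre of its underside, z up.
- block_red: The rejected block: the same in size and make, with a red tag. Leave it where it lies. Origin: centre of its underside.
- drawer_floor (a point): On the drawer's inner floor, midway along the foot of its front wall's inner face, 22 mm above the table; moves with the drawer; x points to the chest's back, z up. Inside: 195 mm along +x, 238 along y (+-119); walls 6 mm thick, 56 mm high above the floor. Front: 21 mm thick in all, towards -x, top 66 mm above the floor. Open by d, the drawer is clear from above over x = 0 to d - 6 mm.
- chest_drawer0_handle (a point): Middle of the drawer's steel bar handle, moving with the drawer; axes as drawer_floor's. The bar is 11 mm thick and 120 mm long, runs along y, 35 mm in front of the drawer's front face and 62 mm above the table, held by a thin stem near each end.
- chest_drawer0 (a joint): How far the drawer of the low blue chest (fixed, 240 mm deep, 280 wide, 100 high, front roughly facing the robot) is open, m: 0 is shut with its front flush, 0.166 the outer stop; starts at 0.145 to 0.162. It slides along drawer_floor's x (opening towards -x) against about 1 N of friction, stays where it is left, has no latch and stops dead at 0. Drawer 0.6 kg.
- ink_can: Bystander: round ink can with a yellow label, 76 mm across, 85 mm high. Origin: centre of its underside.
- brayer: Bystander: a hand ink roller lying on its rest; black roller 110 mm long and 40 mm thick, wooden handle towards its -x, 170 mm long over all. Origin: on the table under the middle of the roller.
- ink_knife: Bystander: a flat spatula 220 mm long with a dark wooden handle towards its -x. Origin: under its middle.
Things that resemble listed ones, but are neither listed nor needed, are in the scene too. Leave any orange or pink look-alike of the block_green alone.

How it is judged (in metres and radians):
On the way, in this order (a step that is already met when the one before it is completed fails the run):
1. the green-tagged block lies flat, let go, on the floor of the drawer (x of block_green in the frame of drawer_floor between 0.018 and 0.177 m and y of block_green in the frame of drawer_floor between -0.1 and 0.1 m and z of block_green in the frame of drawer_floor between -0.008 and 0.01 m and angle between block_green's own z axis and vertical below 0.15 rad and contact force between the fingers and block_green below 0.3 N), for 0.2 s.
2. the drawer is shut (value of joint chest_drawer0 below 0.005 m), for 0.2 s.
At the end, for the whole second after the job is handed in: The green-tagged block lies flat (within 0.15 rad, tag up), released and at rest on the drawer's floor, inside the drawer; the drawer is shut to within 5 mm; the red-tagged block, can, brayer and knife are where they were (within 30 mm, can upright) (all of step 1 and linear speed of block_green below 0.02 m/s and value of joint chest_drawer0 below 0.005 m); the robot touches nothing.
It fails at once if the red-tagged block is moved more than 30 mm (distance of block_red from where it was at the start of the episode above 0.03 m).
It fails at once if the ink can, brayer or ink knife is moved more than 30 mm, or the can is tipped (distance of any of ink_can, brayer, ink_knife from where it was at the start of the episode above 0.03 m or angle between ink_can's own z axis and vertical above 0.35 rad).
It fails at once if the drawer is slammed (closing faster than 0.5 m/s) (velocity of joint chest_drawer0 below -0.5 m/s).
It fails at once if the green-tagged block is dropped (falls freely more than about 30 mm) (contact force between the fingers and block_green below 0.05 N and linear speed of block_green above 0.8 m/s).
It also fails if it takes over 42 s, if anything falls off the work surface, if the arm or the gripper's body presses on something with over 40 N, if the wrist force passes 120 N, or if a joint passes its speed limit or range.

## Robot

A 6-joint arm with a two-finger parallel gripper is mounted at the origin on the work surface. World frame = base frame: x ahead of the robot, y to its left, z up, the work surface at z = 0. Lengths are in mm, angles in rad, forces in N, time in s.
With the tool pointing down it reaches from about 350 to 775 mm from the base axis. Payload 7.3 kg.
Tool frame: the origin (TCP) lies midway between the tips of the shut fingers; the grasp point (between the pads) lies 19 mm behind it; z points along the fingers, y is the line along which they close (so a half turn about z gives the same grasp; the last joint's range is limited). The gripper opens to 92 mm and grips with 3 to 60 N. Pads are 19 mm wide; open, the fingers measure 130 mm over their backs; the gripper's body (75 mm by 190 mm) begins 47 mm behind the grasp point.
Start: joints at [-1.365, 0.342, 1.524, -0, 1.275, -0.146], TCP at [180.932, -492.858, 226.741] pointing down, gripper open.
Joint ranges: [-2.53, 2.53], [-0.77, 2.02], [0.04, 2.7], [-1, 4.14], [0.28, 2.66], [-3.11, 3.11]. Speed limits (rad/s): [2.57, 2.57, 3.14, 3.14, 3.14, 3.14].

## Interface

Orientations are given as [roll, pitch, yaw] about the fixed x, y, z axes, in that order (R = Rz(yaw) Ry(pitch) Rx(roll)).
In Python, from plant import bot gives the robot as it stands.
- The arm moves only by the tool servo_tool, never from a script. Its argument "deltas" is a list of rows, each a list of 2 entries, a list of its own where there are three numbers: the shift along the tool's x, y, z in m, then the turn, a rotation vector about the tool's x, y, z in degrees. A call has 1 to 20 rows; each row shifts and turns the commanded pose from where the row before left it, along the tool's axes as they then stand; what a row does not reach is not made up. A row lasts 1/8 s, in which the tool goes at most 62.5 mm and 10.7 degrees, less where a joint would pass 70% of its speed; a pose out of reach is approached as far as the arm can. A call with a gripper value outside its range is refused whole. "fingers" is the opening, from 0 (shut) to 1 (fully open), set as the call begins (left out, the last holds). The fingers move at their own pace and stop on an object; the grip force is fixed at half the most. Time passes only in rows, so rows that do not move let the fingers close. It gives the time, the measured TCP pose, the force, the opening and the grip force at its end, in the units of the state.
- bot.get_obs(): the state, without advancing time (a new reading comes with each control period).
- bot.capture(name): name is "scene" or "side" or "wrist"; returns the picture (480x640x3 uint8, red, green, blue); there is no depth.
- bot.camera_model(name): a dict with "mtx" (3x3 intrinsics, pixels), "xyz" and "rotation" of the camera in the world. Camera axes: x right, y down, z forward; pixel columns grow to the right and rows downward; lengths in mm; the calibration is good to about 2 mm. A picture is of the moment at which its call begins: read the wrist's pose just before it. camera_model takes no time and is no camera call; for the wrist camera it gives the pose at the moment of the call.
- bot.close_job(): hands the job in; it is judged then, once.
The state is a dict: "time": time; "joint_positions": joint angles; "dq": joint speeds; "tau": joint torques, N m; "tool_pos": TCP position; "tcp_rot": TCP orientation; "contact_force": force on the tool from outside, world axes, zero at the start; "moment": the same for the moment, N m; "grip_width": finger opening in mm; "finger_force": force on a finger pad.
Only numpy, scipy, OpenCV 4.12 (cv2) and the standard library are available. Lean on these libraries where they do the work, as an engineer would, in place of code of your own. Each camera call takes 0.05 s, during which the arm holds its last target. There are 200 camera calls.

## Working session

There is one attempt and no reset: what is moved stays moved. The work goes in short steps, Python scripts to look and compute and a tool call to move; the robot and the scene stay as the last step left them, time stands still between calls to the robot, and variables do not carry over. Pictures are saved under pics/ and viewed, at most 10 in all, crops included, and the job is handed in when it is done.

Besides the shell and the picture viewer there is one more tool, called after "Request:" by a JSON object that holds its "op" and its "data", one argument or row to a line. servo_tool: Moves the arm, as the interface text tells. Its arguments: {"type":"object","properties":{"deltas":{"type":"array"},"fingers":{"type":"number"}},"required":["deltas"]}

```bash
mkdir -p pics
python3 - <<'E'
from plant import bot
import cv2,numpy as np
o=bot.get_obs();print(o['time'],o['tool_pos'],o['tcp_rot'],o['grip_width'])
for n in("scene","side"):
    im=bot.capture(n);cv2.imwrite(f"pics/{n}0.png",im[:,:,::-1]);m=bot.camera_model(n);print(n,m['mtx'],m['xyz'],m['rotation'])
E
```

```text
0.0 [ 180.83777142 -492.4499317   226.05705536] [-3.14008934e+00 -2.01971176e-04  3.51804605e-01] 92.05495163646471
scene [[489.63552241   0.         328.27481007]
 [  0.         489.63552241 242.1504154 ]
 [  0.           0.           1.        ]] [1149.38723768 -252.80569957 1196.34739833] [-2.58939369 -0.01092999  1.16835771]
side [[436.95666474   0.         320.32273499]
 [  0.         436.95666474 235.95150534]
 [  0.           0.           1.        ]] [209.81549041 703.93263568 933.03501252] [-2.42680212 -0.01339444 -2.66867681]
```

View pics/scene0.png

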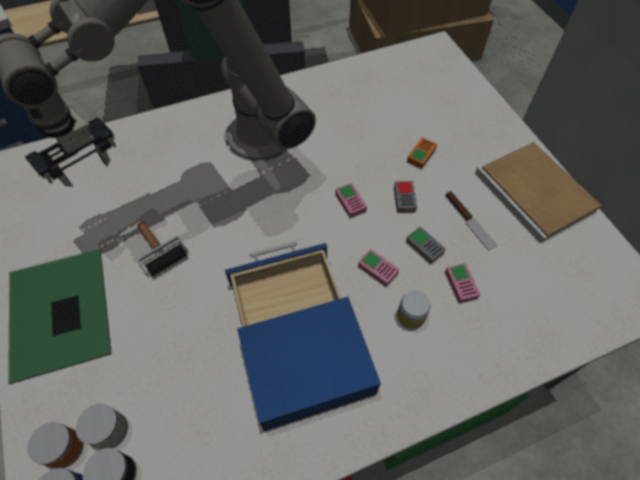

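View pics/side0.png

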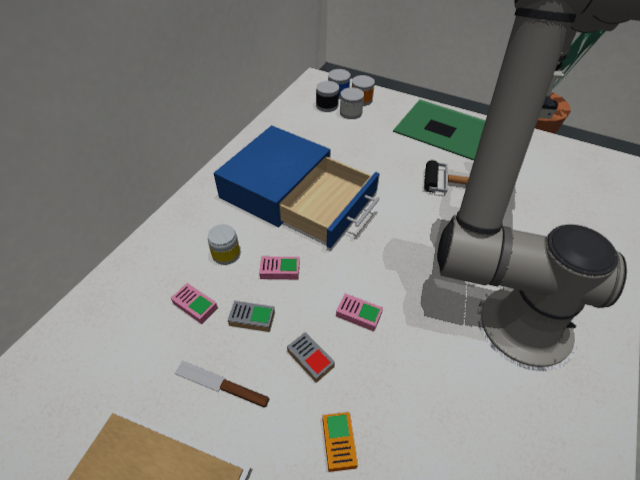

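Candidates in the scene picture are: pink with green tag (350,199), (378,266) and (462,282); orange (422,152); grey with red tag (405,195); grey with green tag (426,244). Only (426,244), seen at (252,315) in the side view, has a grey lino top and a green tag. I'll confirm it in an enlarged crop, with the drawer next to it.

```bash
cat > h.py <<'E'
import numpy as np,cv2
from plant import bot
from scipy.spatial.transform import Rotation as R
def cam(n):
    m=bot.camera_model(n);return np.array(m['mtx']),np.array(m['xyz']),R.from_euler('xyz',m['rotation']).as_matrix()
def ray(c,uv,z):
    K,t,Rm=c;d=Rm@np.linalg.solve(K,[uv[0],uv[1],1]);return t+d*(z-t[2])/d[2]
def proj(c,p):
    K,t,Rm=c;q=K@(Rm.T@(np.asarray(p,float)-t));return q[:2]/q[2]
def tags(im,c,z=28):
    hsv=cv2.cvtColor(im,cv2.COLOR_RGB2HSV);m=cv2.inRange(hsv,(45,120,60),(80,255,255))
    n,l,s,ce=cv2.connectedComponentsWithStats(m)
    return [(ce[i].round(1),s[i][4],ray(c,ce[i],z).round(1)) for i in range(1,n) if 40<s[i][4]<1500]
E
python3 - <<'E'
from h import *
for n in("scene","side"):
    im=cv2.imread(f"pics/{n}0.png")[:,:,::-1].copy()
    for t in tags(im,cam(n)):print(n,*t)
a=cv2.imread("pics/scene0.png");b=cv2.imread("pics/side0.png")
def cr(i,x,y,w,h):return cv2.resize(i[y:y+h,x:x+w],(400,300),interpolation=cv2.INTER_CUBIC)
cv2.imwrite("pics/crop1.png",np.vstack([np.hstack([cr(a,395,220,60,45),cr(b,220,290,64,48)]),np.hstack([cr(a,220,235,160,120),cr(b,270,150,120,90)])]))
E
```

```text
scene [418.7 154.2] 68 [301.8 432.3  28. ]
scene [347.  191.2] 84 [348.8 162.8  28. ]
scene [419.6 236.5] 133 [574.3 286.8  28. ]
scene [371.4 259.8] 118 [589.8 127.8  28. ]
scene [459.5 272.5] 122 [717.7 331.2  28. ]
side [288.1 264.4] 176 [586.3 124.9  28. ]
side [199.8 304.6] 220 [713.6 328.6  28. ]
side [368.6 312.3] 225 [345.1 160.1  28. ]
side [260.5 314.3] 247 [570.3 283.9  28. ]
side [337.4 426. ] 418 [298.4 429.5  28. ]
```

View pics/crop1.png

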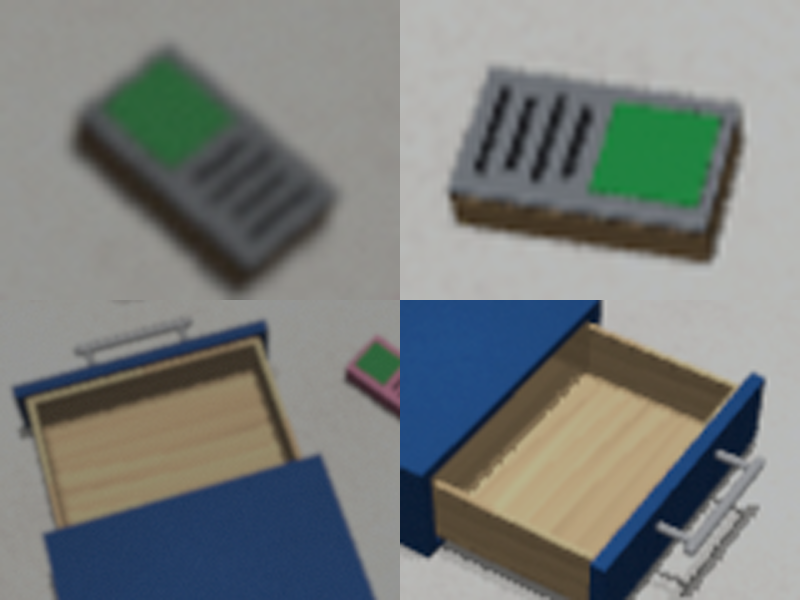

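The crop confirms it: grey lino top, brown wood sides and a green tag, at (426,244) in the scene view. The drawer is open and empty. Next I compute the poses.

Run:
```python
from h import *
s=cam("scene");d=cam("side")
def show(n,c,pts,z):
    P=np.array([ray(c,p,z) for p in pts])[:,:2];print(n,P.round(0).tolist(),'mean',P.mean(0).round(1));return P
for n,c,p in(("scene",s,[(420.2,226.75),(445.7,249.25),(431,259.75),(407,236.5)]),("side",d,[(234.4,300.9),(274.7,306.8),(268.5,326.5),(228.3,320.4)])):
    P=show("block "+n,c,p,28); r=cv2.minAreaRect(P.astype(np.float32));print(r)
    t=ray(c,(419.6,236.5) if n=="scene" else (260.5,314.3),28)[:2]-P.mean(0);print('yaw from tag',np.degrees(np.arctan2(t[1],t[0])))
for n,c,f,h,ch in(("scene",s,[(226,271),(326.8,243.8)],None,[(238,329),(348.8,297.8)]),("side",d,[(379.5,173.4),(329.4,231.6)],[(379.5,198),(357,225)],[(330,157),(278,217)])):
    P=show("front "+n,c,f,88);v=P[1]-P[0];print(np.linalg.norm(v),np.degrees(np.arctan2(v[1],v[0])))
    if h:show("handle "+n,c,h,62)
    P=show("chest "+n,c,ch,100);v=P[1]-P[0];print(np.linalg.norm(v),np.degrees(np.arctan2(v[1],v[0])))
```

```text
block scene [[546.0, 304.0], [640.0, 334.0], [653.0, 279.0], [561.0, 254.0]] mean [599.8 292.8]
((600.248046875, 293.0704345703125), (98.1822509765625, 56.126224517822266), 16.25905418395996)
yaw from tag -166.67276700169526
block side [[646.0, 281.0], [551.0, 251.0], [537.0, 303.0], [628.0, 333.0]] mean [590.5 291.8]
((590.279052734375, 291.7789611816406), (99.8387680053711, 54.181243896484375), 18.008346557617188)
yaw from tag -158.3928863603861
front scene [[505.0, -250.0], [529.0, 20.0]] mean [ 516.8 -114.7]
270.96788479976 84.84899786248712
chest scene [[672.0, -269.0], [700.0, 6.0]] mean [ 686.1 -131.2]
276.634068860251 84.26852748770953
front side [[491.0, -251.0], [520.0, 22.0]] mean [ 505.4 -114.8]
274.3983519270188 83.93867895791246
handle side [[459.0, -181.0], [474.0, -56.0]] mean [ 466.7 -118.5]
chest side [[646.0, -237.0], [657.0, 48.0]] mean [651.7 -94.4]
285.62599337903004 87.78518394617956
```

Request:
{"op": "servo_tool", "data": {
  "deltas": [
    [[0.011,-0.01,0],[0,0,0]],
    [[0.026,-0.023,0],[0,0,0]],
    [[0.0366,-0.033,0],[0,0,0]],
    [[0.0366,-0.033,0],[0,0,0]],
    [[0.0366,-0.033,0],[0,0,0]],
    [[0.0366,-0.033,0],[0,0,0]],
    [[0.0366,-0.033,0],[0,0,0]],
    [[0.0366,-0.033,0],[0,0,0]],
    [[0.0366,-0.033,0],[0,0,0]],
    [[0.0366,-0.033,0],[0,0,0]],
    [[0.0366,-0.033,0],[0,0,0]],
    [[0.0366,-0.033,0],[0,0,0]],
    [[0.0366,-0.033,0],[0,0,0]],
    [[0.0366,-0.033,0],[0,0,0]],
    [[0.0366,-0.033,0],[0,0,0]],
    [[0.0366,-0.033,0],[0,0,0]],
    [[0.0366,-0.033,0],[0,0,0]],
    [[0.0366,-0.033,0],[0,0,0]],
    [[0.026,-0.023,0],[0,0,0]],
    [[0.011,-0.01,0],[0,0,0]]
  ],
  "fingers": 1
}}

```text
time: 2.6
tool_pos: [594.7, 294.5, 225.8]
tcp_rot: [-3.141, 0.001, 0.354]
contact_force: [-0.6, -0.2, 0.0]
grip_width: 91.8
finger_force: 0.0
```

Run:
```python
from h import *
c=cam("wrist");o=bot.get_obs();print(o['time'],o['tool_pos'],o['tcp_rot'],c[1])
im=bot.capture("wrist");cv2.imwrite("pics/w1.png",im[:,:,::-1])
for t in tags(im,c):print(*t)
```

```text
2.6 [594.74677896 294.48539174 225.82462944] [-3.14125056e+00  1.28065461e-03  3.53868472e-01] [661.6215953  319.08918626 384.48587934]
[458.7 272.8] 865 [590.1 125.   28. ]
```

View pics/w1.png

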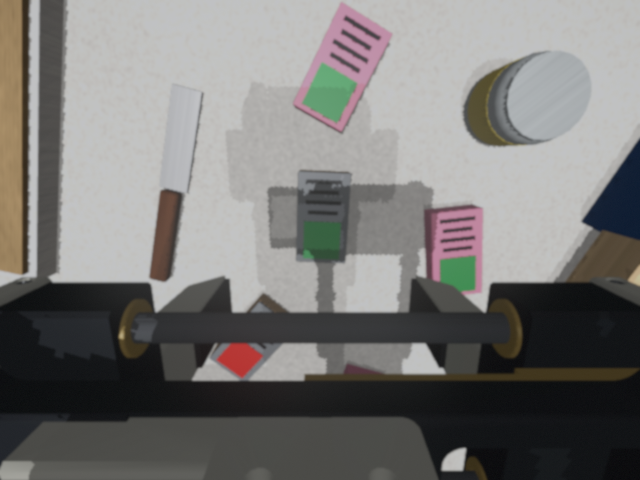

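The wrist view shows the grey, green-tagged block at (324,217), in the arm's shadow and nearly in line with the tool. The red-tagged block is at (250,335) and a pink one at (457,248), both outside the finger path. Next I compute the correction.

Run:
```python
from h import *
c=cam("wrist");o=bot.get_obs()
P=np.array([ray(c,p,28) for p in[(299,171),(351,173),(347,262),(298,260)]])[:,:2]
r=cv2.minAreaRect(P.astype(np.float32));print(P.round(),P.mean(0),r)
t=np.array(o['tool_pos']);Rt=R.from_euler('xyz',o['tcp_rot']).as_matrix()
for q in(P.mean(0),(597,293)):print(Rt.T@(np.r_[q,5]-t))
for p in((240,358),(259,298),(457,248),(538,95)):print(ray(c,p,28))
im=cv2.imread("pics/w1.png");hsv=cv2.cvtColor(im,cv2.COLOR_BGR2HSV)
m=cv2.inRange(hsv[150:275,285:360],(45,90,30),(85,255,255));p=cv2.minAreaRect(cv2.findNonZero(m)+np.array([285,150]));b=cv2.boxPoints(p);print(p)
Q=np.array([ray(c,x,28) for x in b])[:,:2];print(Q.mean(0),cv2.minAreaRect(Q.astype(np.float32)))
```

```text
[[634. 334.]
 [651. 282.]
 [558. 250.]
 [542. 302.]] [596.48379011 291.97895961] ((596.4759521484375, 291.7861022949219), (98.86461639404297, 55.214168548583984), 18.66002655029297)
[  0.39375894   3.77378765 220.6958383 ]
[  1.23200824   2.99511299 220.69590199]
[397.34360267 327.33146885  28.        ]
[481.89833708 329.54639214  28.        ]
[616.25835823 141.05308231  28.        ]
[785.54033055 136.8789767   28.        ]
((321.0960693359375, 240.0037078857422), (35.2431755065918, 35.20473861694336), 2.2025983333587646)
[572.12744057 285.99851078] ((572.1588745117188, 285.93255615234375), (40.34353256225586, 39.567195892333984), 17.99924659729004)
```

Request:
{"op": "servo_tool", "data": {
  "deltas": [
    [[0,0.0035,0.012],[0,0,2]],
    [[0,0,0.028],[0,0,0]],
    [[0,0,0.04],[0,0,0]],
    [[0,0,0.04],[0,0,0]],
    [[0,0,0.04],[0,0,0]],
    [[0,0,0.03],[0,0,0]],
    [[0,0,0.018],[0,0,0]],
    [[0,0,0.009],[0,0,0]],
    [[0,0,0.003],[0,0,0]],
    [[0,0,0],[0,0,0]]
  ],
  "fingers": 1
}}

```text
time: 3.9
tool_pos: [597.2, 288.9, 7.6]
tcp_rot: [3.142, -0.001, 0.317]
contact_force: [0.2, -0.3, -1.1]
grip_width: 91.8
finger_force: 0.0
```

Request:
{"op": "servo_tool", "data": {
  "deltas": [
    [[0,0,0],[0,0,0]],
    [[0,0,0],[0,0,0]],
    [[0,0,0],[0,0,0]],
    [[0,0,0],[0,0,0]],
    [[0,0,0],[0,0,0]],
    [[0,0,0],[0,0,0]]
  ],
  "fingers": 0
}}

```text
time: 4.65
tool_pos: [596.7, 289.0, 6.9]
tcp_rot: [-3.141, -0.0, 0.317]
contact_force: [-1.1, 0.5, 2.5]
grip_width: 55.8
finger_force: 30.0
```

Request:
{"op": "servo_tool", "data": {
  "deltas": [
    [[0,0,-0.006],[0,0,0]],
    [[0,0,-0.02],[0,0,0]],
    [[0,0,-0.036],[0,0,0]],
    [[0,0,-0.04],[0,0,0]],
    [[-0.005,0.014,-0.04],[0,0,0]],
    [[-0.011,0.031,-0.03],[0,0,0]],
    [[-0.0135,0.0383,-0.008],[0,0,0]],
    [[-0.0135,0.0383,0],[0,0,0]],
    [[-0.0135,0.0383,0],[0,0,0]],
    [[-0.0135,0.0383,0],[0,0,0]],
    [[-0.0135,0.0383,0],[0,0,0]],
    [[-0.0135,0.0383,0],[0,0,0]],
    [[-0.0135,0.0383,0],[0,0,0]],
    [[-0.0135,0.0383,0],[0,0,0]],
    [[-0.009,0.026,0],[0,0,0]],
    [[-0.004,0.01,0],[0,0,5]],
    [[0,0,0],[0,0,8]],
    [[0,0,0],[0,0,8]],
    [[0,0,0],[0,0,2.8]],
    [[0,0,0],[0,0,0]]
  ]
}}

```text
time: 7.15
tool_pos: [587.2, -122.2, 187.9]
tcp_rot: [3.141, -0.001, -0.098]
contact_force: [0.2, -0.1, -0.5]
grip_width: 55.9
finger_force: 30.0
```

Run:
```python
from h import *
c=cam("wrist");o=bot.get_obs();print(o['time'],o['tool_pos'],o['tcp_rot'],o['grip_width'])
im=bot.capture("wrist");cv2.imwrite("pics/w2.png",im[:,:,::-1])
```

```text
7.15 [ 587.23592093 -122.24878573  187.93623837] [ 3.14102595e+00 -1.28151703e-03 -9.81355451e-02] 55.87137757918212
```

View pics/w2.png

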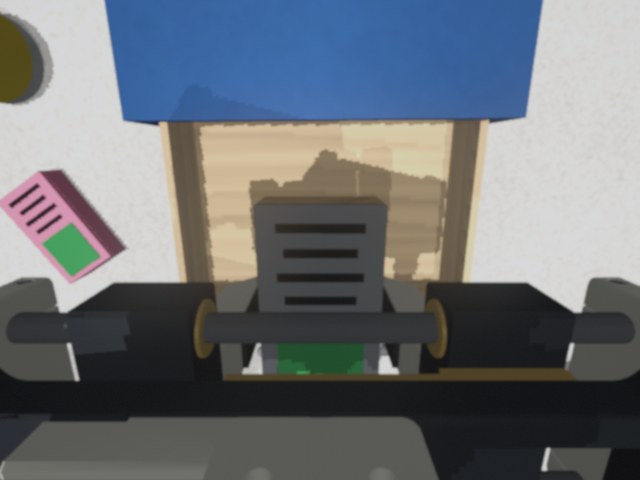

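The held block is at (320,270) with its tag up. The chest's front edge runs from (125,121) to (526,117), and the drawer's side-wall tops are at (163,123) and (487,121).

```bash
python3 - <<'E'
from h import *
c=cam("wrist");o=bot.get_obs();t=np.array(o['tool_pos']);Rt=R.from_euler('xyz',o['tcp_rot']).as_matrix()
f=lambda p,z:(Rt.T@(ray(c,p,z)-t)).round(1)
print(np.degrees(o['tcp_rot'][2]))
for p,z in(((125,121),100),((526,117),100),((163,123),78),((487,121),78),((253,203),209),((386,203),209),((181,280),78),((470,280),78)):print(p,f(p,z),ray(c,p,z).round(1))
for n,ps in(("scene",[(226,271),(326.8,243.8)]),("side",[(379.5,173.4),(329.4,231.6)])):
    for p in ps:print(n,f2:=(Rt.T@(ray(cam(n),p,88)-t)).round(1))
E
python3 - <<'E'
import cv2
import numpy as np
a=cv2.imread("pics/scene0.png");b=cv2.imread("pics/side0.png")
cv2.imwrite("pics/crop2.png",np.vstack([cv2.resize(a[235:280,220:340],(800,300),interpolation=2),cv2.resize(b[160:250,310:390],(338,300*1),interpolation=2).repeat(1,0) if 0 else cv2.copyMakeBorder(cv2.resize(b[165:240,310:390],(320,300),interpolation=2),0,0,0,480,0)]))
E
```

```text
-5.586112237475877
(125, 121) [  91.  -135.7   87.8] [691.1   4.  100. ]
(526, 117) [ 93.6 143.2  87.9] [ 666.5 -273.9  100. ]
(163, 123) [  91.3 -119.2  109.8] [689.9 -12.5  78. ]
(487, 121) [ 92.7 126.8 109.9] [ 667.3 -257.5   78. ]
(253, 203) [ 50.2 -27.6 -21.2] [639.9 -99.6 209. ]
(386, 203) [ 50.2  27.5 -21.2] [ 634.5 -154.5  209. ]
(181, 280) [ -36.4 -119.7  109.7] [5.628e+02 4.000e-01 7.800e+01]
(470, 280) [-36.4 129.3 109.8] [ 538.6 -247.4   78. ]
scene [-69.9 134.9  99.7]
scene [ -72.  -136.1   99.6]
side [-83.5 137.8  99.7]
side [ -81.2 -136.6   99.6]
```

View pics/crop2.png

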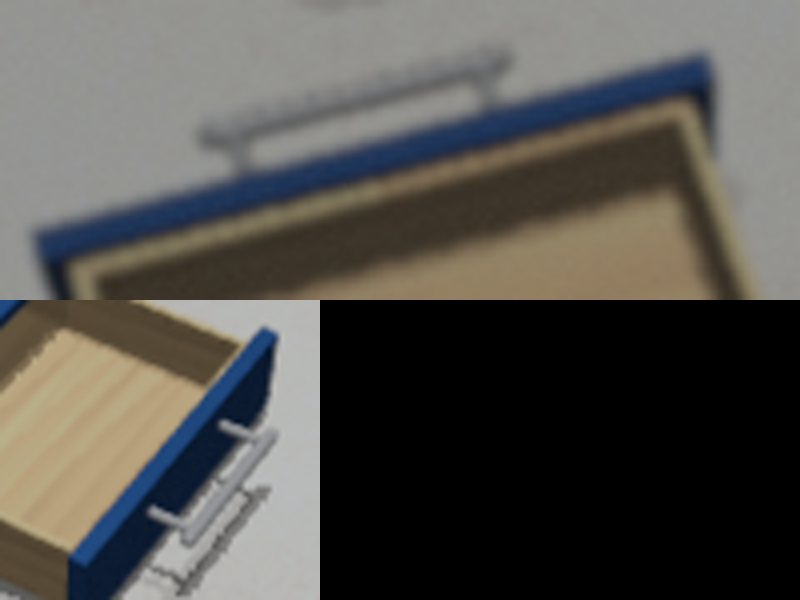

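Request:
{"op": "servo_tool", "data": {
  "deltas": [
    [[0.008,0.002,0.006],[0,0,0]],
    [[0.012,0.002,0.014],[0,0,0]],
    [[0,0,0.026],[0,0,0]],
    [[0,0,0.028],[0,0,0]],
    [[0,0,0.028],[0,0,0]],
    [[0,0,0.022],[0,0,0]],
    [[0,0,0.014],[0,0,0]],
    [[0,0,0.009],[0,0,0]],
    [[0,0,0.005],[0,0,0]],
    [[0,0,0.003],[0,0,0]],
    [[0,0,0.001],[0,0,0]],
    [[0,0,0],[0,0,0]]
  ]
}}

```text
time: 8.7
tool_pos: [606.9, -128.1, 31.1]
tcp_rot: [3.141, -0.001, -0.098]
contact_force: [-0.7, 0.3, -1.1]
grip_width: 55.8
finger_force: 30.0
```

Request:
{"op": "servo_tool", "data": {
  "deltas": [
    [[0,0,0.001],[0,0,0]],
    [[0,0,0.0007],[0,0,0]],
    [[0,0,0],[0,0,0]]
  ]
}}

```text
time: 9.07
tool_pos: [606.7, -128.0, 29.0]
tcp_rot: [3.142, 0.0, -0.099]
contact_force: [0.2, -0.0, -1.7]
grip_width: 55.7
finger_force: 30.0
```

Request:
{"op": "servo_tool", "data": {
  "deltas": [
    [[0,0,0.0005],[0,0,0]],
    [[0,0,0],[0,0,0]]
  ]
}}

```text
time: 9.32
tool_pos: [606.9, -128.0, 28.8]
tcp_rot: [3.141, -0.0, -0.099]
contact_force: [-0.4, 0.5, 2.7]
grip_width: 55.7
finger_force: 30.0
```

Request:
{"op": "servo_tool", "data": {
  "deltas": [
    [[0,0,0],[0,0,0]],
    [[0,0,0],[0,0,0]],
    [[0,0,0],[0,0,0]],
    [[0,0,0],[0,0,0]],
    [[0,0,0],[0,0,0]]
  ],
  "fingers": 1
}}

```text
time: 9.95
tool_pos: [606.7, -128.0, 28.5]
tcp_rot: [3.141, -0.0, -0.098]
contact_force: [0.1, -0.7, -0.7]
grip_width: 91.4
finger_force: 0.0
```

Request:
{"op": "servo_tool", "data": {
  "deltas": [
    [[0,0,-0.006],[0,0,0]],
    [[0,0,-0.016],[0,0,0]],
    [[0,0,-0.03],[0,0,0]],
    [[0,0,-0.04],[0,0,0]],
    [[0,0,-0.04],[0,0,0]],
    [[0,0,-0.02],[0,0,0]],
    [[0,0,-0.006],[0,0,0]]
  ]
}}

```text
time: 10.82
tool_pos: [607.4, -128.2, 189.3]
tcp_rot: [3.141, -0.004, -0.098]
contact_force: [0.3, -0.2, 0.1]
grip_width: 91.7
finger_force: 0.0
```

Run:
```python
from h import *
c=cam("wrist");o=bot.get_obs();print(o['time'],o['tool_pos'],o['tcp_rot'])
im=bot.capture("wrist");im2=bot.capture("side")
cv2.imwrite("pics/w3.png",np.hstack([cv2.resize(im,(400,300)),cv2.resize(im2[120:270,200:400],(400,300))])[:,:,::-1])
```

```text
10.825 [ 607.43714145 -128.21187421  189.27793793] [ 3.14054637 -0.00416044 -0.09844624]
```

View pics/w3.png

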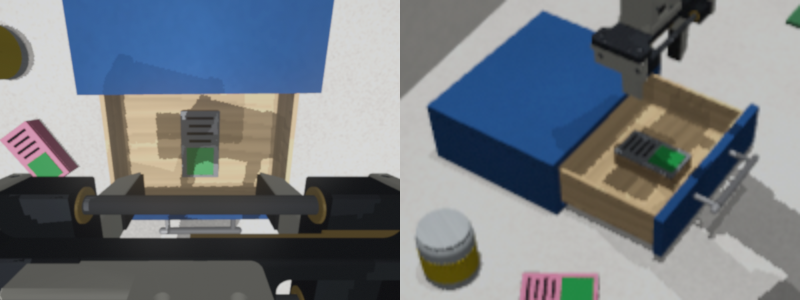

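The wrist and side views show the block flat on the drawer floor at about (200,143), tag up and released. Next I locate the bar, at full-image pixels (256..384, 368).

Run:
```python
from h import *
c=cam("wrist");o=bot.get_obs();t=np.array(o['tool_pos']);Rt=R.from_euler('xyz',o['tcp_rot']).as_matrix()
for p,z in(((256,368),65),((384,368),65),((140,150),100),((512,150),100),((320,345),88),((291,177),50),((350,177),50),((350,281),50)):print(p,(Rt.T@(ray(c,p,z)-t)).round(1))
```

```text
(256, 368) [-133.2  -62.4  122.1]
(384, 368) [-133.2   62.5  122.2]
(140, 150) [  71.5 -127.9   87.4]
(512, 150) [ 71.5 136.6  87.5]
(320, 345) [-93.2   0.1  99.2]
(291, 177) [ 48.9 -25.3 137.4]
(350, 177) [ 48.9  26.3 137.4]
(350, 281) [-48.4  28.6 137.3]
```

Request:
{"op": "servo_tool", "data": {
  "deltas": [
    [[-0.015,0,0],[0,0,0]],
    [[-0.03,0,0],[0,0,0]],
    [[-0.035,0,0],[0,0,0]],
    [[-0.035,0,0],[0,0,0]],
    [[-0.035,0,0],[0,0,0]],
    [[-0.025,0,0],[0,0,0]],
    [[-0.01,0,0],[0,0,0]],
    [[0,0,0],[0,0,0]]
  ],
  "fingers": 0
}}

```text
time: 11.92
tool_pos: [422.6, -109.8, 186.3]
tcp_rot: [-3.142, 0.0, -0.099]
contact_force: [0.4, -0.2, 0.4]
grip_width: 16.7
finger_force: 0.0
```

Request:
{"op": "servo_tool", "data": {
  "deltas": [
    [[0,0,0.01],[0,0,0]],
    [[0,0,0.025],[0,0,0]],
    [[0,0,0.035],[0,0,0]],
    [[0,0,0.035],[0,0,0]],
    [[0,0,0.02],[0,0,0]],
    [[0,0,0.009],[0,0,0]],
    [[0,0,0.002],[0,0,0]],
    [[0,0,0],[0,0,0]]
  ]
}}

```text
time: 12.92
tool_pos: [423.1, -110.0, 50.9]
tcp_rot: [3.141, -0.001, -0.098]
contact_force: [0.2, -1.4, 0.1]
grip_width: 0.6
finger_force: 0.0
```

Request:
{"op": "servo_tool", "data": {
  "deltas": [
    [[0.005,0,0],[0,0,0]],
    [[0.008,0,0],[0,0,0]],
    [[0.008,0,0],[0,0,0]],
    [[0.006,0,0],[0,0,0]],
    [[0.006,0,0],[0,0,0]],
    [[0.006,0,0],[0,0,0]],
    [[0.008,0,0],[0,0,0]],
    [[0.01,0,0],[0,0,0]],
    [[0.01,0,0],[0,0,0]],
    [[0.01,0,0],[0,0,0]],
    [[0.01,0,0],[0,0,0]]
  ]
}}

```text
time: 14.3
tool_pos: [509.9, -118.4, 50.5]
tcp_rot: [3.142, 0.0, -0.098]
contact_force: [-0.6, 0.5, -0.9]
grip_width: 0.6
finger_force: 0.7
```

Request:
{"op": "servo_tool", "data": {
  "deltas": [
    [[0.01,0,0],[0,0,0]],
    [[0.01,0,0],[0,0,0]],
    [[0.01,0,0],[0,0,0]],
    [[0.01,0,0],[0,0,0]],
    [[0.01,0,0],[0,0,0]],
    [[0.01,0,0],[0,0,0]],
    [[0.008,0,0],[0,0,0]],
    [[0.006,0,0],[0,0,0]],
    [[0.005,0,0],[0,0,0]],
    [[0.004,0,0],[0,0,0]],
    [[0.003,0,0],[0,0,0]],
    [[0,0,0],[0,0,0]]
  ]
}}

```text
time: 15.8
tool_pos: [595.2, -127.1, 50.6]
tcp_rot: [3.141, -0.001, -0.099]
contact_force: [0.6, -0.5, 0.1]
grip_width: 0.7
finger_force: 0.0
```

Run:
```python
from h import *
im=bot.capture("side")
cv2.imwrite("pics/s2.png",cv2.resize(im[110:260,200:400],(800,600),interpolation=cv2.INTER_CUBIC)[:,:,::-1])
```

```text
(no output)
```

View pics/s2.png

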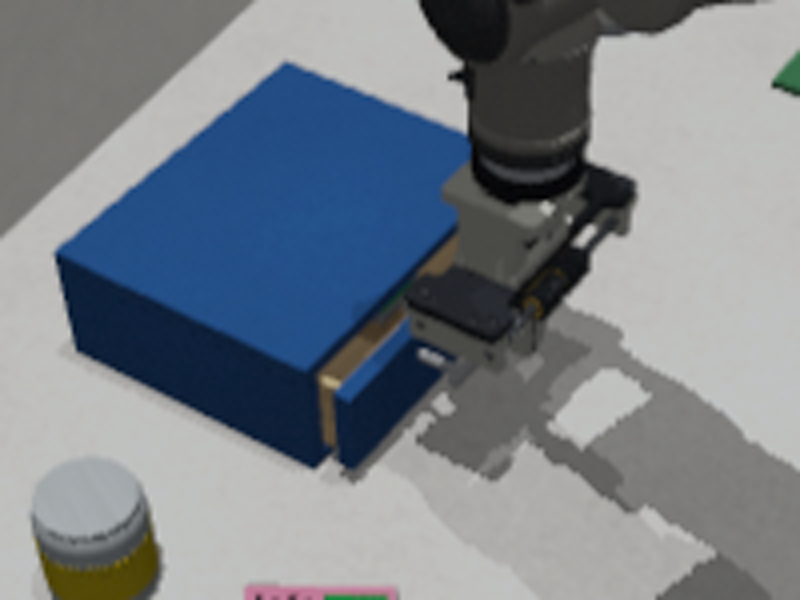

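The drawer is still open by about 20 mm: there is a gap between the chest edge at (320,380) and the drawer front at (340,400). I'll keep pushing slowly.

Request:
{"op": "servo_tool", "data": {
  "deltas": [
    [[0.003,0,0],[0,0,0]],
    [[0.003,0,0],[0,0,0]],
    [[0.003,0,0],[0,0,0]],
    [[0.003,0,0],[0,0,0]],
    [[0.002,0,0],[0,0,0]],
    [[0.002,0,0],[0,0,0]],
    [[0,0,0],[0,0,0]]
  ]
}}

```text
time: 16.73
tool_pos: [611.0, -128.4, 50.5]
tcp_rot: [3.141, -0.001, -0.099]
contact_force: [0.4, -0.4, 0.2]
grip_width: 0.3
finger_force: 0.0
```

Request:
{"op": "servo_tool", "data": {
  "deltas": [
    [[0.001,0,0],[0,0,0]],
    [[0.001,0,0],[0,0,0]],
    [[0.001,0,0],[0,0,0]],
    [[0,0,0],[0,0,0]]
  ]
}}

```text
time: 17.23
tool_pos: [613.4, -128.6, 50.4]
tcp_rot: [-3.142, 0.001, -0.098]
contact_force: [-2.1, 1.1, 0.6]
grip_width: 0.5
finger_force: 1.2
```

Request:
{"op": "servo_tool", "data": {
  "deltas": [
    [[0.001,0,0],[0,0,0]],
    [[0.0005,0,0],[0,0,0]],
    [[0,0,0],[0,0,0]]
  ]
}}

```text
time: 17.6
tool_pos: [613.5, -128.6, 50.4]
tcp_rot: [-3.141, 0.004, -0.098]
contact_force: [-8.0, 0.3, 4.9]
grip_width: 0.5
finger_force: 4.0
```

The force rose to 8 N with no further motion, so the drawer is at its stop. I'll back away and check.

Request:
{"op": "servo_tool", "data": {
  "deltas": [
    [[-0.003,0,0],[0,0,0]],
    [[-0.01,0,0],[0,0,0]],
    [[-0.025,0,0],[0,0,0]],
    [[-0.035,0,0],[0,0,0]],
    [[-0.035,0,-0.01],[0,0,0]],
    [[-0.025,0,-0.03],[0,0,0]],
    [[-0.01,0,-0.04],[0,0,0]],
    [[0,0,-0.04],[0,0,0]],
    [[0,0,-0.03],[0,0,0]],
    [[0,0,-0.01],[0,0,0]],
    [[0,0,0],[0,0,0]],
    [[0,0,0],[0,0,0]]
  ]
}}

```text
time: 19.1
tool_pos: [472.2, -114.5, 209.1]
tcp_rot: [-3.141, 0.002, -0.098]
contact_force: [-0.2, -0.1, 0.3]
grip_width: 0.4
finger_force: 0.0
```

Run:
```python
from h import *
im=bot.capture("side")
cv2.imwrite("pics/s3.png",cv2.resize(im[110:260,200:400],(800,600),interpolation=cv2.INTER_CUBIC)[:,:,::-1])
```

```text
(no output)
```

View pics/s3.png

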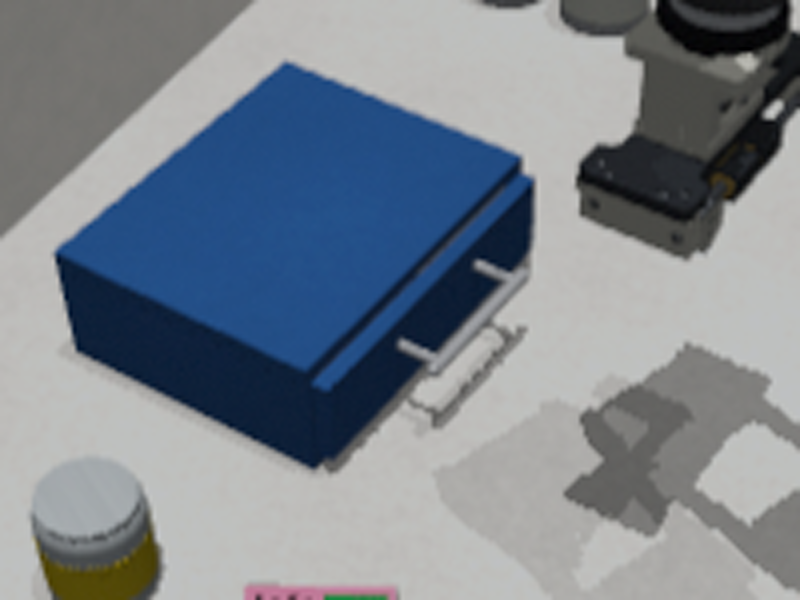

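The drawer front at (315,380)–(530,180) now sits against the chest with no gap, the can is upright where it was, and the gripper is clear.

```bash
python3 -c "
from plant import bot
print(bot.close_job())"
```

```text
the job is handed in; nothing more can be done
None
```

The green-tagged block lies flat in the drawer, tag up, and the drawer is pushed gently shut against its stop; the job is handed in at about 19 s, with the bystanders not touched.

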